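# Stand the flat tin on edge in the empty galley tray

## Robot

A 7-joint arm with a two-finger parallel gripper is mounted at the origin on the work surface. World frame = base frame: x ahead of the robot, y to its left, z up, the work surface at z = 0. Lengths are in m, angles in rad, forces in N, time in s.
With the tool pointing down it reaches from about 0.425 to 0.875 m from the base axis. Payload 4.7 kg.
Tool frame: the origin (TCP) lies between the finger pads; the fingertips stand 25 mm ahead of it and the grasp point (between the pads) lies 6 mm ahead of it; z points along the fingers, y is the line along which they close (so a half turn about z gives the same grasp; the last joint's range is limited). The gripper opens to 87 mm and grips with 3 to 60 N. Pads are 19 mm wide; open, the fingers measure 117 mm over their backs; the gripper's body (75 mm by 190 mm) begins 51 mm behind the grasp point.
Start: joints at [1.227, 0.321, -0.07, 1.45, 0.023, 1.371, -0.057], TCP at [0.228, -0.609, 0.248] pointing down, gripper open.
Joint ranges: [-2.86, 2.86], [-0.3, 2.09], [-1.38, 1.24], [0.06, 2.45], [-1.56, 4.7], [0.09, 2.05], [-2.69, 2.69]. Speed limits (rad/s): [2.57, 2.57, 3.14, 3.14, 3.14, 3.14, 3.14].

## Interface

Orientations are given as a rotation vector (axis times angle).
In Python, from cell import ctrl, status, snapshot, get_calibration, order, search_frame, cut_out gives the robot as it stands. Calls block until the motion is done:
- ctrl.movep(position, orientation): joint-space move of the TCP to a pose.
- ctrl.move_linear(position, feed=0.15, orientation=None): straight line of the TCP; orientation=None keeps the orientation; feed is the mean speed in m/s.
- ctrl.set_joints(angles): joint-space move.
- ctrl.set_gripper(opening, f_grip=None): opening from 0.0 (shut) to 1.0 (fully open); f_grip is the grip in N (None keeps the last); returns when the fingers have stopped.
- ctrl.dwell(seconds).
- ctrl.solve_ik(position, orientation): joint angles nearest the present ones, or None.
- status.observe(): the state.
- snapshot(name): name is "scene" or "side" or "wrist"; returns the picture (480x640x3 uint8, red, green, blue); there is no depth.
- get_calibration(name): a dict with "vfov" (degrees; the focal length in pixels is half the picture's height over the tangent of half this angle, whatever the lens; pixels are square), "cx", "cy" (the principal point, pixels), "position" and "orientation" of the camera in the world; the wrist camera has in their place "tool_from_camera" (4x4, takes a point from camera to tool coordinates, whose origin is the TCP and whose axes are the flange's). Camera axes: x right, y down, z forward; pixel columns grow to the right and rows downward; lengths in m; the calibration is good to about 2 mm. A picture is of the moment at which its call begins: read the wrist's pose just before it. get_calibration takes no time and is no camera call.
A pose or a line that the arm cannot do raises ctrl.MotionError and nothing moves.
- order.close_job(): hands the job in; it is judged then, once.
Trained networks look in the newest picture that a camera, given by its name, has taken for a name from the list of things; names that differ only in an ending like _2 or _b are one class to them, and where a whole thing is asked for, a point or a joint stands for the part that bears it (a point fixed in the world has none). Each returns a list of dicts, best first, with "score" (0 to 1); they miss things now and then, are a little off and sometimes report something else, mostly with a low value. They report only what shows in the picture. A call takes as long as a camera call.
- search_frame(camera, target): "box" ([left, top, right, bottom] in pixels, round what is visible of it).
- cut_out(camera, target): "pixels" (480x640 bool, what is visible of it) and "box" ([left, top, right, bottom] in pixels, round what is visible of it).
The state is a dict: "time": time; "joint_positions": joint angles; "dq": joint speeds; "tau": joint torques, N m; "tool_pos": TCP position; "tool_rot": TCP orientation; "wrist_force": force on the tool from outside, world axes, zero at the start; "wrist_torque": the same for the moment, N m; "opening": opening from 0.0 (shut) to 1.0 (fully open); "gripper_force": force on a finger pad.
Only numpy, scipy, OpenCV 4.12 (cv2) and the standard library are available. Lean on these libraries where they do the work, as an engineer would, in place of code of your own. Each camera call takes 0.05 s, during which the arm holds its last target. There are 200 camera calls.

## Task

In this galley, pick up the flat oblong tin that lies on the worktop and stand it upright on one of its narrow edges in the empty low tray, then let go of it. Leave the round tin on the worktop and the salt pot in the other tray where they are.

Things in the scene. Friction and masses are not known exactly. Their poses are not given: they have to be found in the camera images.
- tin: flat oblong tin of plain metal, a closed box 88 mm long (its x axis), 62 mm wide (its y axis) and 30 mm thick (its z axis), 0.1 to 0.21 kg, with flat parallel sides. Origin at the middle of the tin. At the start it lies on a broad face on the worktop (origin 15 mm above it), z axis up. Standing on a narrow end it is 62 mm by 30 mm on the ground and 88 mm high, origin 44 mm above what it stands on.
- tray: the empty one of two equal low cream square trays, fixed to the worktop: 116 mm by 116 mm outside, 106 mm by 106 mm inside, floor 4 mm and top of the rim 12 mm above the worktop, rim 5 mm thick. Origin at the middle of its underside, on the worktop; x and y axes along its sides. The tin belongs in here. The other tray is 160 mm or more away, centre to centre.
- round_tin: bystander: flat round tin of the same metal, 80 mm in diameter and 25 mm high, loose on the worktop. Origin at the middle of its underside.
- salt_pot: bystander: white salt pot with a waist, 38 mm in diameter and 56 mm high, loose, standing in the other tray. Origin at the middle of its underside.

How it is judged:
At the end, for the whole second after the job is handed in: The oblong tin stands still on a narrow edge, its broad faces within about 11 degrees of vertical, on the floor of the empty tray (its middle within 50 mm of the tray's middle, seen from above); the round tin and the salt pot are within 30 mm of where they began (angle between tin's own z axis and vertical between 1.38 and 1.76 rad and horizontal distance between tin and tray below 0.05 m and height (world z) of tin between 0.028 and 0.053 m and linear speed of tin below 0.02 m/s and angular speed of tin below 0.2 rad/s and distance of each of round_tin, salt_pot from where it was at the start of the episode below 0.03 m); the robot touches nothing.
It fails at once if the round tin is moved by more than 30 mm (distance of round_tin from where it was at the start of the episode above 0.03 m).
It fails at once if the salt pot is moved or knocked over (distance of salt_pot from where it was at the start of the episode above 0.03 m or angle between salt_pot's own z axis and vertical above 0.5 rad).
It also fails if it takes over 38 s, if anything falls off the work surface, if the arm or the gripper's body presses on something with over 40 N, if the wrist force passes 120 N, or if a joint passes its speed limit or range.

## Working session

There is one attempt and no reset: what is moved stays moved. The work goes in short steps, each a Python script; the robot and the scene stay as the last script left them, time stands still between calls to the robot, and variables do not carry over. Pictures are saved under pics/ and viewed, at most 10 in all, crops included, and the job is handed in when it is done.

```bash
mkdir -p pics; ls; python3 - <<'E'
from cell import *
import cv2,numpy as np
for c in ["scene","side"]:
    im=snapshot(c); cv2.imwrite(f"pics/{c}0.png",im[:,:,::-1])
    print(c,get_calibration(c))
    for t in ["tin","tray","round_tin","salt_pot"]:
        print(t,[(r["box"],round(r["score"],2)) for r in search_frame(c,t)])
print(get_calibration("wrist"),status.observe())
E
```

```text
pics
scene {'vfov': 45.17949064493909, 'cx': 323.87496038335973, 'cy': 237.214367698285, 'position': array([ 0.87338853, -0.32606453,  0.88702737]), 'orientation': array([-2.44058972, -1.03060928,  0.27575616])}
tin [([147.1, 345.9, 210.5, 409.8], 0.61)]
tray []
round_tin [([250.8, 271.0, 300.9, 321.1], 0.76), ([389.2, 111.6, 474.1, 178.6], 0.19)]
salt_pot [([368.0, 186.8, 389.7, 216.9], 0.79)]
side {'vfov': 48.68588330747858, 'cx': 327.7226319942989, 'cy': 233.93328053375473, 'position': array([0.33410148, 1.02145216, 0.65637067]), 'orientation': array([-0.26888635,  2.64342255, -1.51513018])}
tin [([330.1, 177.9, 363.4, 198.5], 0.78)]
tray [([265.9, 314.4, 335.6, 369.5], 0.85)]
round_tin [([316.1, 209.3, 351.1, 235.4], 0.82), ([268.0, 315.4, 335.7, 371.7], 0.39)]
salt_pot [([301.6, 259.4, 319.8, 286.9], 0.79)]
{'vfov': 59.96703147408162, 'cx': 324.9935858525828, 'cy': 246.11790012114508, 'tool_from_camera': array([[-9.84625941e-04, -9.67373533e-01, -2.53352477e-01,
         6.90544413e-02],
       [ 9.99999122e-01, -7.27769599e-04, -1.10754800e-03,
        -1.01808411e-03],
       
[... 171 characters left out ...]
': 0.5, 'joint_positions': array([ 1.22711373,  0.32101535, -0.07006478,  1.45053295,  0.02259924,
        1.37076796, -0.05690958]), 'dq': array([ 0.00075279, -0.00019314, -0.00126879, -0.0006913 ,  0.00188706,
       -0.00109726,  0.00110642]), 'tau': array([-1.48288691e-04, -4.90607786e+01, -4.02563950e-01, -3.12465441e+01,
       -6.35903282e-02,  3.46786960e-02,  6.28396697e-05]), 'tool_pos': array([ 0.22759151, -0.60886862,  0.24755971]), 'tool_rot': array([ 3.09139306e+00,  5.58961762e-01, -6.56605010e-05]), 'wrist_force': array([ 0.80568822,  0.34611516, -0.14013778]), 'wrist_torque': array([-0.02428304, -0.00713307,  0.01700184]), 'gripper_force': 0.0, 'opening': 0.9995419191104552}
```

View pics/scene0.png

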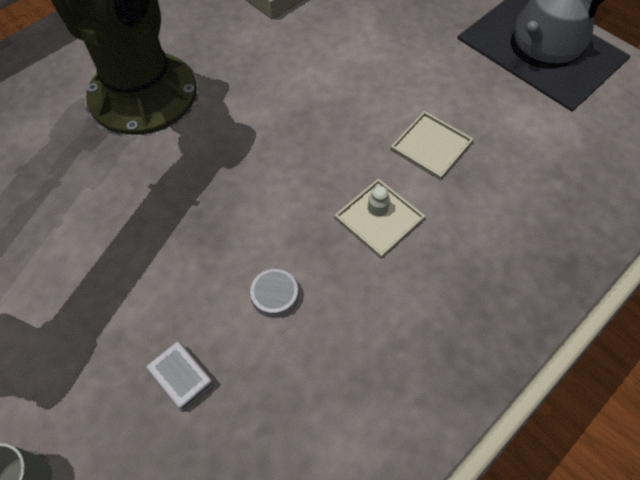

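View pics/side0.png

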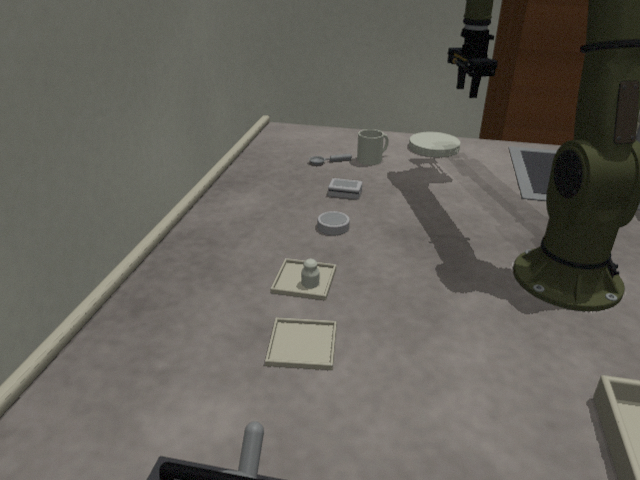

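Scene view: the oblong tin is at about (180,375), the round tin at (275,292), the salt pot in its tray at (380,217) and the empty tray at (432,145). The side view agrees, with the empty tray at (302,343). Other items (mug, kettle, stand) are well away from these. Next I convert pixels to world positions.

```bash
cat > h.py <<'E'
from cell import *
import cv2,numpy as np
from scipy.spatial.transform import Rotation as R
def cam(name,st=None):
    c=get_calibration(name); f=240/np.tan(np.radians(c["vfov"])/2)
    if name=="wrist":
        st=st or status.observe()
        T=np.eye(4);T[:3,:3]=R.from_rotvec(st["tool_rot"]).as_matrix();T[:3,3]=st["tool_pos"]
        M=T@c["tool_from_camera"]; return f,c["cx"],c["cy"],M[:3,:3],M[:3,3]
    return f,c["cx"],c["cy"],R.from_rotvec(c["orientation"]).as_matrix(),np.array(c["position"])
def toplane(px,z,C):
    f,cx,cy,Rm,p=C; px=np.atleast_2d(px).astype(float)
    d=np.c_[(px[:,0]-cx)/f,(px[:,1]-cy)/f,np.ones(len(px))]@Rm.T
    return (p+d*((z-p[2])/d[:,2])[:,None])
def rect(mask,z,C):
    cs,_=cv2.findContours(mask.astype(np.uint8),cv2.RETR_EXTERNAL,cv2.CHAIN_APPROX_NONE)
    c=max(cs,key=cv2.contourArea)[:,0,:]
    w=toplane(c,z,C)[:,:2]
    (x,y),(a,b),an=cv2.minAreaRect((w*1000).astype(np.float32))
    if a<b: a,b,an=b,a,an+90
    return np.array([x,y])/1000,(a,b),((an+90)%180)-90
E
python3 - <<'E'
from h import *
for c in ["scene","side"]:
    snapshot(c); C=cam(c)
    for t,z in [("tin",.03),("tray",.012),("round_tin",.025),("salt_pot",.03)]:
        for r in cut_out(c,t): print(c,t,round(r["score"],2),r["box"],rect(r["pixels"],z,C))
C=cam("scene")
print(toplane([(425,112),(472,140),(440,177),(391,147)],.012,C),toplane([(425,112),(472,140),(440,177),(391,147)],.012,C).mean(0))
E
```

```text
scene tin 0.6 [145.4, 343.4, 216.6, 409.0] (array([ 0.54133362, -0.30711725]), (96.52069091796875, 62.851444244384766), -1.4587860107421875)
scene tray 0.85 [386.7, 109.9, 472.5, 179.8] (array([0.50924133, 0.31504184]), (124.68038940429688, 120.22966766357422), -83.10152244567871)
scene round_tin 0.78 [250.6, 269.9, 299.1, 319.7] (array([ 0.53696259, -0.11385937]), (87.98046875, 78.11018371582031), -40.553409576416016)
scene salt_pot 0.65 [368.9, 186.2, 387.3, 216.4] (array([0.53419128, 0.13647464]), (64.45210266113281, 35.571533203125), -47.35929870605469)
side tin 0.68 [329.9, 178.4, 361.9, 199.2] (array([ 0.5344411 , -0.28291348]), (114.44741821289062, 92.78785705566406), 89.1102523803711)
side tray 0.93 [265.5, 315.5, 336.3, 369.6] (array([0.50767688, 0.3241384 ]), (132.20155334472656, 118.0367202758789), -83.07161951065063)
side tray 0.29 [299.5, 260.5, 318.2, 285.8] (array([0.54146698, 0.11098012]), (104.92605590820312, 38.06862258911133), -76.40204906463623)
side round_tin 0.74 [318.9, 208.8, 349.8, 235.2] (array([ 0.53020367, -0.09631563]), (120.63579559326172, 79.03779602050781), -77.8897476196289)
side salt_pot 0.56 [300.2, 260.5, 317.5, 284.2] (array([0.53597009, 0.13471918]), (98.42918395996094, 33.27703857421875), -77.98266506195068)
[[0.44757337 0.36816919 0.012     ]
 [0.55777674 0.37912668 0.012     ]
 [0.57137806 0.26734444 0.012     ]
 [0.46006537 0.25424624 0.012     ]] [0.50919838 0.31722164 0.012     ]
```

```bash
cat >> h.py <<'E'
def toolR(heading,t,flip):
    """tool z points along heading, tilted t from straight down; y horizontal (closing)"""
    h=np.array([np.cos(heading),np.sin(heading),0]); z=h*np.sin(t)-np.array([0,0,1])*np.cos(t)
    y=np.cross([0,0,1.],h)*(1 if flip else -1)
    return np.c_[np.cross(y,z),y,z]
def rv(M): return R.from_matrix(M).as_rotvec()
def tcp(grasp,M): return np.array(grasp)-.006*M[:,2]
E
python3 - <<'E'
from h import *
C=cam("scene"); print("mug",toplane([(10,475)],0,C))
q0=status.observe()["joint_positions"]
tin=np.array([.541,-.309,.024])
np.set_printoptions(precision=2,suppress=True)
for hd in (0,np.pi):
  for t in (30,40,50,60):
    for fl in (0,1):
      M=toolR(hd-.025,np.radians(t),fl); h=M[:,2]*[1,1,0]; h/=np.linalg.norm(h)
      q=ctrl.solve_ik(tcp(tin-h*.012,M),rv(M))
      if q is not None: print("pick",hd,t,fl,np.array(q))
print()
for hd in range(-180,180,45):
  for t in (30,40,50,60):
    for fl in (0,1):
      M=toolR(np.radians(hd),np.radians(t),fl)
      q=ctrl.solve_ik(tcp([.509,.317,.062],M),rv(M))
      if q is not None: print("place",hd,t,fl,np.array(q))
E
```

```text
mug [[ 0.47611118 -0.56910956  0.        ]]
pick 0 30 0 [ 0.99  0.28 -0.37  2.13 -0.57  0.38 -0.44]
pick 0 30 1 [ 1.02  0.28 -0.39  2.13 -0.55  0.38  2.68]
pick 0 40 0 [ 1.21  0.3  -0.51  2.22 -1.23  0.31  0.28]
pick 0 40 1 [ 1.78  0.58 -1.17  2.21  0.32  0.16  2.07]
pick 0 50 0 [-0.18  0.59  1.07  2.34  4.31  1.02  0.73]
pick 0 50 1 [-0.18  0.59  1.07  2.34  4.31  1.02 -2.41]
pick 0 60 0 [ 1.99  0.94 -1.19  2.32  3.76  0.18  2.16]
pick 0 60 1 [ 1.99  0.94 -1.19  2.32  3.76  0.18 -0.98]
pick 3.141592653589793 30 0 [ 0.72  0.9  -0.59  1.23  0.54  1.67  1.65]
pick 3.141592653589793 30 1 [ 0.54  0.83 -0.28  1.24  0.34  1.61 -1.37]
pick 3.141592653589793 40 0 [ 0.66  1.03 -0.59  1.07  0.59  1.88  1.65]
pick 3.141592653589793 40 1 [ 0.5   0.97 -0.28  1.08  0.39  1.81 -1.38]
pick 3.141592653589793 50 0 [ 0.54  1.13 -0.44  0.91  0.55  2.04  1.71]
pick 3.141592653589793 50 1 [ 0.46  1.11 -0.27  0.91  0.44  2.01 -1.37]

place -180 30 0 [ 0.14  0.97 -1.04  1.34  0.42  1.62  0.7 ]
place -180 30 1 [ 0.07  0.89 -0.88  1.34  0.3   1.59 -2.36]
place -180 40 0 [ 0.07  1.05 -0.95  1.2   0.32  1.76  0
[... 2591 characters left out ...]
ce 90 50 0 [ 0.56  0.55 -0.81  2.02 -0.75  0.72  0.43]
place 90 50 1 [ 0.32  0.46 -0.53  2.03 -0.95  0.82 -2.57]
place 90 60 0 [ 0.61  0.66 -0.79  2.03 -0.92  0.79  0.68]
place 90 60 1 [ 0.35  0.55 -0.48  2.04 -1.12  0.92 -2.34]
place 135 30 0 [ 0.32  0.74 -0.91  1.61  0.07  1.19  0.26]
place 135 30 1 [-0.85  0.62  0.68  1.66 -0.82  1.41 -2.24]
place 135 40 0 [ 0.38  0.85 -0.94  1.55 -0.    1.27  0.34]
place 135 40 1 [ 0.21  0.73 -0.67  1.56 -0.22  1.27 -2.65]
place 135 50 0 [ 0.35  0.91 -0.84  1.5  -0.16  1.35  0.46]
place 135 50 1 [ 0.21  0.81 -0.61  1.5  -0.34  1.37 -2.55]
place 135 60 0 [ 0.3   0.96 -0.71  1.44 -0.34  1.45  0.59]
place 135 60 1 [ 0.2   0.9  -0.56  1.45 -0.45  1.48 -2.47]
```

```bash
python3 - <<'E'
from h import *
np.set_printoptions(precision=3,suppress=True)
M=toolR(np.pi,0,1)
ctrl.movep([.541,-.309,.2],rv(M))
st=status.observe(); print(st["time"],st["joint_positions"],st["tool_pos"])
im=snapshot("wrist"); cv2.imwrite("pics/w1.png",im[:,:,::-1]); C=cam("wrist",st)
for r in cut_out("wrist","tin"): print(r["score"],r["box"],rect(r["pixels"],.03,C))
E
```

```text
2.6083 [ 0.716  0.305 -0.289  1.578  0.091  1.272 -1.161] [ 0.54  -0.311  0.2  ]
0.65 [277.0, 176.2, 360.1, 295.4] (array([ 0.537, -0.304]), (89.29129028320312, 61.220252990722656), -1.3626174926757812)
```

View pics/w1.png

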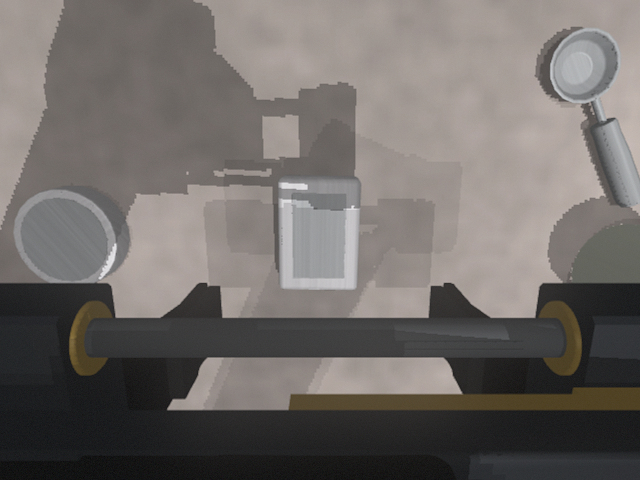

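The wrist view shows the tin at (278–360, 177–290), square to the fingers. The round tin at left and the spoon and mug at right are clear of the fingers. I'll grasp it tilted, from the far (+x) end.

```bash
python3 - <<'E'
from h import *
np.set_printoptions(precision=3,suppress=True)
M=toolR(np.pi-.024,np.radians(40),1)
g=tcp([.538+.012,-.305,.0248],M); back=-M[:,2]
ctrl.movep(g+.09*back,rv(M)); print(status.observe()["joint_positions"])
ctrl.move_linear(g,feed=.1)
s=status.observe(); print(s["time"],s["tool_pos"]-g,s["wrist_force"])
ctrl.set_gripper(0.0,f_grip=40)
s=status.observe(); print(s["opening"]*87,s["gripper_force"],s["wrist_force"])
ctrl.move_linear(g+[0,0,.15],feed=.15)
s=status.observe(); print(s["time"],s["opening"]*87,s["gripper_force"],s["wrist_force"],s["joint_positions"])
im=snapshot("wrist"); cv2.imwrite("pics/w2.png",im[:,:,::-1])
E
```

```text
[ 0.456  1.022 -0.298  0.831  0.407  2.    -1.353]
4.6083 [ 0.001 -0.     0.001] [-0.226 -0.552 -0.2  ]
61.55172330247058 39.99565497972071 [-0.238 -0.183 -0.057]
6.325 61.65213582706032 39.99453680589795 [ 0.503 -0.872 -2.116] [ 0.503  0.828 -0.298  1.012  0.38   2.013 -1.334]
```

View pics/w2.png

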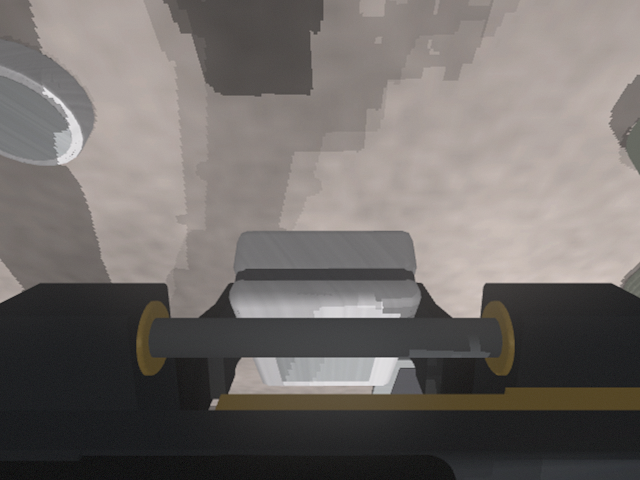

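The grip is firm at 61.6 mm, with about 2 N of weight. Next I carry it over high and turn it upright above the empty tray.

```bash
python3 - <<'E'
from h import *
np.set_printoptions(precision=3,suppress=True)
s=status.observe()
ctrl.move_linear(s["tool_pos"]+[-.03,.03,.1],feed=.2)
ctrl.movep([.54,.05,.32],rv(toolR(np.radians(170),0,0)))
print(status.observe()["joint_positions"])
hd=np.radians(172); M=toolR(hd,np.radians(50),0); h=np.array([np.cos(hd),np.sin(hd),0])
g=tcp(np.array([.509,.318,.062])-.0098*h,M)
ctrl.movep(g+[0,0,.1],rv(M))
s=status.observe(); print(s["time"],s["joint_positions"],s["tool_pos"]-g,s["opening"]*87)
print(ctrl.solve_ik(g,rv(M)))
for c in ("side","scene"):
    im=snapshot(c); cv2.imwrite(f"pics/{c}3.png",im[:,:,::-1])
a=cv2.imread("pics/side3.png")[150:450,150:450]; b=cv2.imread("pics/scene3.png")[0:300,270:570]
cv2.imwrite("pics/c3.png",cv2.resize(np.hstack([a,b]),(800,400)))
E
```

```text
[-0.302  0.063  0.171  1.612 -0.01   1.468  1.264]
12.0167 [-0.406  0.841  0.061  1.075 -0.455  2.001  1.062] [ 0.001 -0.001  0.101] 61.512083944914835
[-0.407  0.94   0.06   1.117 -0.439  1.875  1.122]
```

View pics/c3.png

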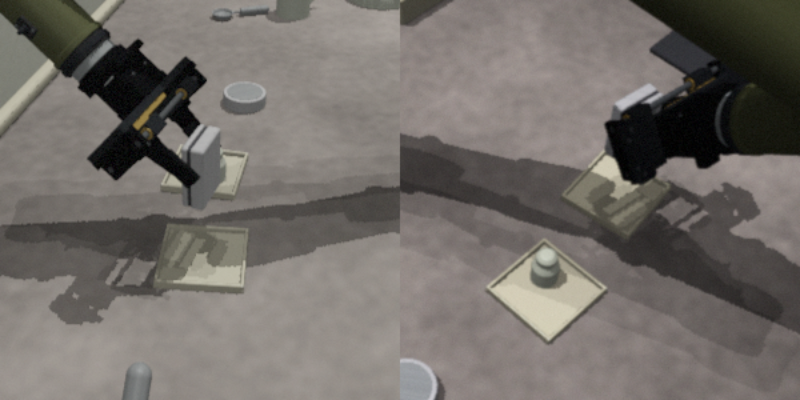

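The crop shows the tin held upright (crop 200,165) over the empty tray (200,258); salt pot and round tin are untouched. Lowering with a force check.

```bash
python3 - <<'E'
from h import *
np.set_printoptions(precision=3,suppress=True)
hd=np.radians(172); M=toolR(hd,np.radians(50),0); h=np.array([np.cos(hd),np.sin(hd),0])
g=tcp(np.array([.509,.318,.060])-.0098*h,M)
ctrl.move_linear(g+[0,0,.006],feed=.1)
ctrl.dwell(.2); f0=status.observe()["wrist_force"]
for dz in np.arange(.005,-.0061,-.001):
    ctrl.move_linear(g+[0,0,dz],feed=.02); ctrl.dwell(.1)
    s=status.observe(); f=s["wrist_force"]-f0
    print(round(dz,4),s["tool_pos"][2]-g[2],f,s["wrist_torque"])
    if f[2]>4: break
print(s["time"],s["opening"]*87)
im=snapshot("side"); cv2.imwrite("pics/s4.png",cv2.resize(im[230:400,220:380,::-1],None,fx=3.5,fy=3.5))
E
```

```text
0.005 0.005005535906121267 [ 0.592 -1.764  0.433] [-0.051 -1.276 -0.005]
0.004 0.003953841932423333 [0.284 0.272 0.952] [-0.044 -1.184  0.023]
0.003 0.0029841026044437474 [ 1.047 -0.909  0.12 ] [-0.076 -1.242  0.003]
0.002 0.0020013960325515195 [-0.044 -1.141 -0.632] [-0.05  -1.213 -0.028]
0.001 0.001917837348054105 [ 0.001 -0.896  5.267] [-0.222 -0.147  0.04 ]
15.175 61.76250635269947
```

View pics/s4.png

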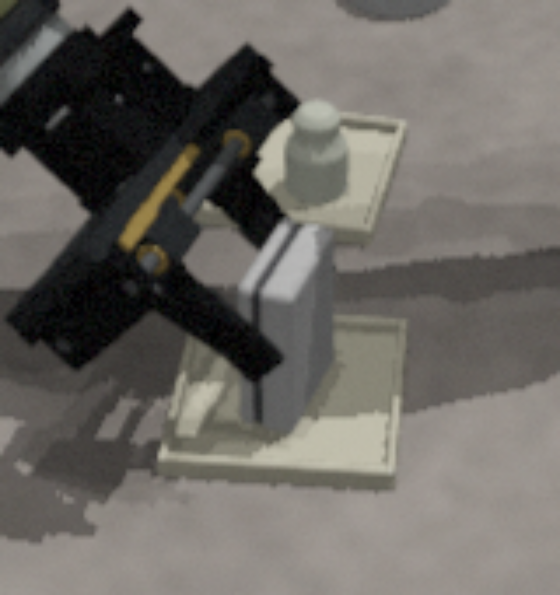

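The tin touches the tray floor at about the expected height and looks upright inside the tray. I'll ease the grip, open, and retreat.

```bash
python3 - <<'E'
from h import *
np.set_printoptions(precision=3,suppress=True)
ctrl.set_gripper(0.0,f_grip=5); ctrl.dwell(.3)
ctrl.set_gripper(0.78); ctrl.dwell(.2); ctrl.set_gripper(1.0)
s=status.observe(); M=R.from_rotvec(s["tool_rot"]).as_matrix()
print(s["time"],s["wrist_force"])
ctrl.move_linear(s["tool_pos"]-.13*M[:,2],feed=.1)
s=status.observe(); print(s["time"],s["wrist_force"])
a=snapshot("side"); b=snapshot("scene")
C=cam("scene")
for r in cut_out("scene","round_tin")[:1]: print("round",rect(r["pixels"],.025,C))
for r in cut_out("scene","salt_pot")[:1]: print("salt",rect(r["pixels"],.03,C))
cv2.imwrite("pics/c5.png",cv2.resize(np.hstack([a[200:400,180:380],b[60:260,300:500]])[:,:,::-1],(800,400)))
E
```

```text
17.05 [-0.799  0.352 -0.473]Traceback (most recent call last):
  File "<stdin>", line 7, in <module>
cell.MotionError: the arm cannot follow that straight line within its joint ranges
```

```bash
python3 - <<'E'
from h import *
np.set_printoptions(precision=3,suppress=True)
s=status.observe(); M=R.from_rotvec(s["tool_rot"]).as_matrix(); p=s["tool_pos"]
for d in (.11,.09,.075,.06,.05):
    try: ctrl.move_linear(p-d*M[:,2],feed=.1); break
    except ctrl.MotionError: pass
s=status.observe(); print(d,s["time"],s["wrist_force"],s["joint_positions"])
a=snapshot("side"); b=snapshot("scene")
C=cam("scene")
for r in cut_out("scene","round_tin")[:1]: print("round",rect(r["pixels"],.025,C))
for r in cut_out("scene","salt_pot")[:1]: print("salt",rect(r["pixels"],.03,C))
cv2.imwrite("pics/c5.png",cv2.resize(np.hstack([a[200:400,180:380],b[60:260,300:500]])[:,:,::-1],(800,400)))
E
```

```text
0.075 17.95 [ 1.162 -0.508 -0.354] [-0.363  1.013  0.045  0.884 -0.434  2.031  1.076]
round (array([ 0.537, -0.114]), (85.28124237060547, 76.93987274169922), -30.30408477783203)
salt (array([0.534, 0.137]), (64.83682250976562, 37.73483657836914), -50.681941986083984)
```

View pics/c5.png

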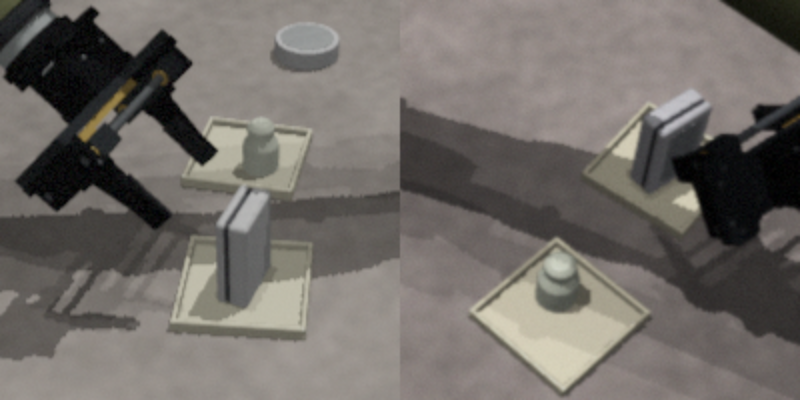

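The tin stands upright near the middle of the empty tray (crop 243,245). The gripper is clear of everything, and the round tin and salt pot haven't moved. Handing in.

```bash
python3 - <<'E'
from cell import *
ctrl.dwell(.2); print(order.close_job())
E
```

```text
the job is handed in; nothing more can be done
None
```

The oblong tin was standing upright on a narrow end in the empty tray, released, with the round tin and salt pot where they began when I handed the job in at about 18 s; no verdict came back.

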